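# Set a cart wheel's valve to the top

## Task

Turn the wheel on its stand by gently pushing its spokes with closed fingertips, one spoke after another, until the valve stem is at the very top of the wheel, straight above the axle, ready for the air line. Either direction will do. Do not touch the tyre or the stem, grip nothing, leave the stand and everything else on the bench where they are, and finish with the wheel at rest and the fingers clear of it.

Things in the scene. Friction and masses are not known exactly. Their poses are not given: they have to be found in the camera images.
- stand: Grey steel stand, loose on the bench (5 kg): base plate 240 x 240 x 12 mm; behind the wheel (+x) a 30 mm square column carries a level stub axle 175 mm above the bench. Origin: centre of the plate's underside. x: along the axle, away from the robot; y: left as seen from the robot; z up. The tyre's mid plane is x = 0; the wheel's open front with the spokes faces -x.
- wheel (a joint): Turning angle of the wheel, rad. 0: valve stem at the very top; grows clockwise as seen from the robot (the top moves towards the stand's -y). Any multiple of 2 pi is the same. It turns both ways for more than a turn with a drag of about 0.2 N m, and stays where it is left. Spokes stand at 36, 108, 180, 252 and 324 degrees from the stem.
- hub (a point): Point on the axle line in the plane of the spokes, at stand x = -60 mm, 175 mm above the bench. Five round steel spokes, 12 mm thick, run in this plane from the hub (54 mm across) straight out to 88 mm from the axle, then bend back to the rim (112 mm). Nothing else stands in this plane outside the hub; hub and axle nut end 24 mm in front of it.
- valve: The valve stem: a black-and-brass stem 11 to 15 mm thick and 44 mm long that sticks inwards from the rim to the axle, in the tyre's mid plane, halfway between two spokes. Origin: its root at the rim, 110 mm from the axle. Its z axis points from the axle outwards through the stem, so it is vertical, up, when the stem is at the top.
- tyre: Black rubber tyre, 300 mm outer and 232 mm inner diameter, 34 mm wide, turning with the wheel; top 325 mm above the bench. Origin: on the axle in the tyre's mid plane.
- spray: loose spray can, diameter 60, 170 tall, stands to one side of the wheel. Origin: centre of its underside.
- bearing: loose ball-bearing ring, diameter 42, 14 thick, lying on the stand's base plate. Origin: centre of its underside.
- socket: loose steel socket, diameter 26, 40 tall, standing on the stand's base plate. Origin: centre of its underside.
- wrench: loose wrench lying on the bench. Origin: underside, middle of its length.
- driver: loose screwdriver lying on the bench. Origin: underside, middle of its length.
- grease: loose small jar, diameter 56, 75 tall. Origin: centre of its underside.
- carton: loose flat cardboard box, 70 x 110 x 35 mm. Origin: centre of its underside.

How it is judged:
At the end, for the whole second after the job is handed in: The valve stem is at the top of the wheel, within 0.12 rad (7 degrees) of straight up, the wheel at rest, the stand upright and within 20 mm of where it was (angle between valve's own z axis and vertical below 0.12 rad and height (world z) of valve above 0.27 m and velocity of joint wheel between -0.05 and 0.05 rad/s and distance of stand from where it was at the start of the episode below 0.02 m and angle between stand's own z axis and vertical below 0.05 rad); the robot touches nothing.
It fails at once if the tyre is touched with more than 3 N (contact force between any of the fingers, the arm and tyre above 3 N).
It fails at once if the valve stem is touched with more than 1 N (contact force between any of the fingers, the arm and valve above 1 N).
It fails at once if the wheel or stand is gripped or pushed hard (more than 25 N) (contact force between any of the fingers, the arm and stand above 25 N).
It fails at once if the stand is shoved or lifted more than 20 mm, or tipped (distance of stand from where it was at the start of the episode above 0.02 m or angle between stand's own z axis and vertical above 0.1 rad).
It fails at once if a bystander is moved more than 30 mm (distance of any of spray, bearing, socket, wrench, driver, grease, carton from where it was at the start of the episode above 0.03 m).
It also fails if it takes over 64 s, if anything falls off the work surface, if the arm or the gripper's body presses on something with over 40 N, if the wrist force passes 120 N, or if a joint passes its speed limit or range.

## Robot

A 6-joint arm with a two-finger parallel gripper is mounted at the origin on the work surface. World frame = base frame: x ahead of the robot, y to its left, z up, the work surface at z = 0. Lengths are in m, angles in rad, forces in N, time in s.
With the tool pointing down it reaches from about 0.35 to 1 m from the base axis. Payload 7.1 kg.
Tool frame: the origin (TCP) lies between the finger pads; the fingertips stand manip.tip_reach ahead of it and the grasp point (between the pads) lies 5 mm behind it (manip.tip_reach is the distance from the TCP to the fingertips, in m); z points along the fingers, y is the line along which they close (so a half turn about z gives the same grasp; the last joint's range is limited). The gripper opens to 85 mm and grips with 20 to 120 N. Pads are 22 mm wide; open, the fingers measure 114 mm over their backs; the gripper's body (76 mm by 85 mm) begins 54 mm behind the grasp point. The pads swing forward as they close: fully open they stand 13 mm farther back than shut.
Start: joints at [-1.294, 0.423, 1.63, -0, 1.089, -0.019], TCP at [0.182, -0.598, 0.245] pointing down, gripper open.
Joint ranges: [-3, 3], [-0.9, 2.11], [0.09, 2.58], [-1.31, 4.45], [0.11, 2.69], [-2.54, 2.54]. Speed limits (rad/s): [2.39, 2.39, 3.01, 3.14, 3.14, 3.14].

## Interface

Orientations are given as a unit quaternion [w, x, y, z].
In Python, from station import manip, viewer gives the robot as it stands.
- The arm moves only by the tool carry_out, never from a script. Its argument "deltas" is a list that holds one entry, the list of rows, each a list of 4 numbers: the shift along the tool's x, y, z in units of 40 mm (1.0 is 40 mm), then the turn about the tool's z in units of 8 degrees (1.0 is 8 degrees). In form: [[[x, y, z, twist], ...]]. A call has 1 to 8 rows; each row is the pose to reach, as a shift and turn from the pose commanded when the call began, along the tool's axes at that moment; what a row does not reach only later rows make up. A row lasts 1/10 s, in which the tool goes at most 50 mm and 8.59 degrees, less where a joint would pass 70% of its speed; a pose out of reach is approached as far as the arm can. A call with a gripper value outside its range is refused whole. "jaw" is the opening, from 0 (shut) to 1 (fully open), set as the call begins (left out, the last holds). The fingers move at their own pace and stop on an object; the grip force is fixed at half the most. Time passes only in rows, so rows that repeat a pose let the fingers close. It gives the time, the measured TCP pose, the force, the opening and the grip force at its end, in the units of the state.
- manip.state(): the state, without advancing time (a new reading comes with each control period).
- viewer.grab_frame(name): name is "scene" or "side" or "wrist"; returns a dict with "img" (480x640x3 uint8, blue, green, red), "z_map" (480x640 float32, m along the optical axis (not along the pixel's ray), 0 where there is no reading), "mtx" (3x3 intrinsics, pixels), "T" (4x4, takes a point from camera to world coordinates); the wrist camera has in their place "tool_from_camera" (4x4, takes a point from camera to tool coordinates, whose origin is the TCP and whose axes are the flange's). Camera axes: x right, y up, looking along -z (the intrinsics and any distortion apply to the point x, -y, -z); pixel columns grow to the right and rows downward; lengths in m; the calibration is good to about 2 mm. A picture is of the moment at which its call begins: read the wrist's pose just before it.
- manip.sign_off(): hands the job in; it is judged then, once.
The state is a dict: "time_s": time; "q": joint angles; "qd": joint speeds; "joint_torque": joint torques, N m; "tcp_pos": TCP position; "orientation": TCP orientation; "wrist_force": force on the tool from outside, world axes, zero at the start; "wrist_torque": the same for the moment, N m; "width": finger opening in m; "grasp_force": force on a finger pad.
Only numpy, scipy, OpenCV 4.12 (cv2) and the standard library are available. Lean on these libraries where they do the work, as an engineer would, in place of code of your own. Each camera call takes 0.05 s, during which the arm holds its last target. There are 200 camera calls.

## Working session

There is one attempt and no reset: what is moved stays moved. The work goes in short steps, Python scripts to look and compute and a tool call to move; the robot and the scene stay as the last step left them, time stands still between calls to the robot, and variables do not carry over. Pictures are saved under pics/ and viewed, at most 10 in all, crops included, and the job is handed in when it is done.

Besides the shell and the picture viewer there is one more tool, called after "Request:" as a command line: name --argument value ..., lists and objects as JSON in quotes. carry_out: Moves the arm, as the interface text tells. Its arguments: {"type":"object","properties":{"deltas":{"type":"array"},"jaw":{"type":"number"}},"required":["deltas"]}

```bash
mkdir -p pics; cat > h.py <<'E'
import numpy as np, cv2
from station import manip, viewer
def grab(n,fn=None):
    s=manip.state(); f=viewer.grab_frame(n)
    if fn: cv2.imwrite('pics/'+fn,f['img'])
    return f,s
def pts(f):
    z=f['z_map']; K=f['mtx']; v,u=np.mgrid[:z.shape[0],:z.shape[1]]
    P=np.stack([(u-K[0,2])/K[0,0]*z,-(v-K[1,2])/K[1,1]*z,-z,np.ones_like(z)],-1)
    W=(P@np.array(f['T']).T)[...,:3]; W[z==0]=np.nan
    return W
E
python3 - <<'E'
from h import *
for n in('scene','side'):
    f,s=grab(n,n+'1.png'); np.savez(n+'1.npz',img=f['img'],W=pts(f),K=f['mtx'],T=f['T'])
    print(n,np.round(f['mtx'],1).tolist(),np.round(f['T'],3).tolist())
print(s, manip.tip_reach)
E
```

```text
scene [[483.2, 0.0, 320.9], [0.0, 483.2, 235.9], [0.0, 0.0, 1.0]] [[-0.172, -0.823, 0.542, 1.157], [0.985, -0.139, 0.102, 0.083], [-0.009, 0.551, 0.834, 1.136], [0.0, 0.0, 0.0, 1.0]]
side [[573.0, 0.0, 316.0], [0.0, 573.0, 236.9], [0.0, 0.0, 1.0]] [[-0.936, 0.169, -0.307, 0.175], [-0.35, -0.505, 0.789, 0.909], [-0.022, 0.847, 0.532, 0.845], [0.0, 0.0, 0.0, 1.0]]
{'time_s': 0.05, 'q': array([-1.29399876e+00,  4.23841608e-01,  1.63066236e+00, -1.82440129e-06,
        1.08857571e+00, -1.90079488e-02]), 'qd': array([-0.00134439, -0.00034127,  0.00088095,  0.00143751,  0.00077842,
       -0.00072283]), 'joint_torque': array([ 3.47698642e-04, -5.58901763e+01, -2.82736444e+01,  3.07391579e-07,
        2.98999861e-03,  3.65867848e-06]), 'tcp_pos': array([ 0.18207629, -0.59736606,  0.24455604]), 'orientation': array([-7.37241172e-04,  9.89081975e-01,  1.47364491e-01, -9.63709564e-05]), 'wrist_force': array([ 0.6292984 , -0.28938124, -0.44120971]), 'wrist_torque': array([-0.01371352,  0.00125603,  0.0032121 ]), 'grasp_force': 0.0, 'width': 0.0853666434659521} 0.014
```

View pics/scene1.png

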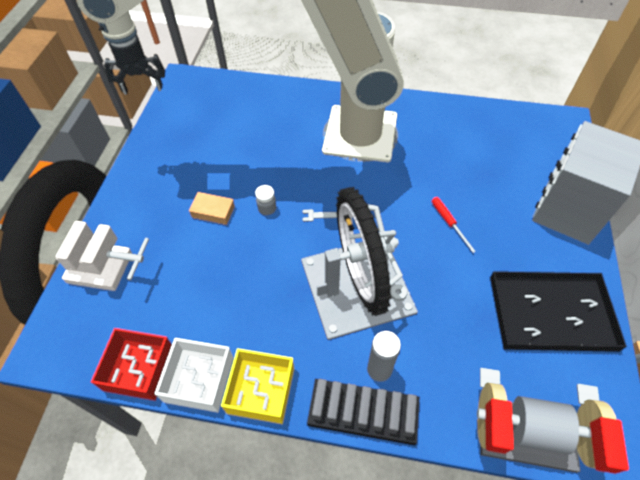

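View pics/side1.png

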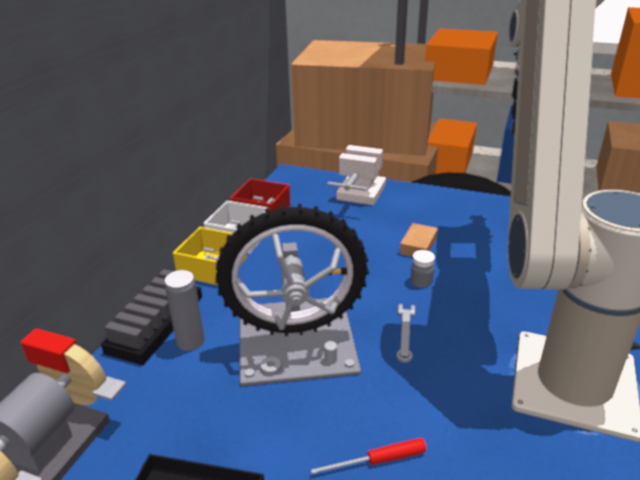

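Both views show the wheel with its open front towards the side camera. In the side view the hub is at about (292,290) and the brass valve stem at about (337,271), to the right of the hub. Next I'll measure the wheel plane, the axle and the spoke angles.

```bash
cat > m.py <<'E'
from h import *
d={n:np.load(n+'1.npz') for n in('scene','side')}
Ws=[]
for n,(u0,u1,v0,v1) in {'side':(210,375,195,340),'scene':(330,395,180,315)}.items():
    W=d[n]['W'][v0:v1,u0:u1]; I=d[n]['img'][v0:v1,u0:u1].astype(int)
    m=(I.max(-1)<60)&(W[...,2]>0.03)&(W[...,2]<0.34)
    P=W[m]; P=P[np.linalg.norm(P-np.nanmedian(P,0),axis=1)<0.2]; print(n,len(P),np.median(P,0)); Ws.append(P)
P=np.concatenate(Ws)
from scipy.optimize import least_squares
# tyre: torus-like band; axle horizontal: params cx,cy,yaw ; |axial|<=17mm , r in 116..150
def r(p):
    a=np.array([np.cos(p[2]),np.sin(p[2]),0]); q=P-[p[0],p[1],.175]
    ax=q@a; rr=np.sqrt(np.maximum((q**2).sum(1)-ax**2,0))
    return np.concatenate([np.maximum(abs(ax)-.017,0),np.maximum(rr-.15,0),np.maximum(.116-rr,0)])*1e3
best=min((least_squares(r,[*np.median(P,0)[:2],y],loss='soft_l1') for y in np.arange(-1.5,1.6,.5)),key=lambda s:s.cost)
print(best.x,best.cost,len(P))
for n in d:
    W=d[n]['W'];I=d[n]['img']
    m=(abs(W[...,2]-.012)<.004)&(np.hypot(W[...,0]-best.x[0],W[...,1]-best.x[1])<.2)
    c=np.nan_to_num(W[m][:,:2]); R=cv2.minAreaRect((c*1000).astype(np.float32)); print(n,m.sum(),R)
E
python3 m.py
```

```text
side 4896 [0.55725515 0.07678577 0.24025977]
scene 1860 [0.63121786 0.09691042 0.29149288]
[0.55924768 0.06556711 2.04181202] 2191.166253985769 6756
scene 3483 ((562.7677612304688, 48.7711181640625), (349.8082580566406, 258.6417236328125), 40.751930236816406)
side 4213 ((566.118408203125, 67.50601196289062), (317.6911926269531, 348.2171630859375), 65.58264923095703)
```

```bash
cat > m2.py <<'E'
from h import *
exec(open('m.py').read().split('for n in d:')[0].split("d={n")[0])
d={n:np.load(n+'1.npz') for n in('scene','side')}
c0=np.array([.559,.0656]); 
# plate: grey points at z=12mm, colour low saturation
for n in d:
    W=d[n]['W'];S=cv2.cvtColor(d[n]['img'],cv2.COLOR_BGR2HSV)[...,1]
    m=(abs(W[...,2]-.012)<.008)&(S<90)&(np.hypot(W[...,0]-c0[0],W[...,1]-c0[1])<.19)
    k,l,st,_=cv2.connectedComponentsWithStats(cv2.morphologyEx(m.astype(np.uint8),cv2.MORPH_OPEN,np.ones((3,3))))
    i=1+st[1:,4].argmax(); R=cv2.minAreaRect((W[l==i][:,:2]*1000).astype(np.float32)); print(n,R,st[i])
# rectify the spoke plane
yaw=-1.10; a=np.array([np.cos(yaw),np.sin(yaw),0]); l=np.array([-a[1],a[0],0])
hub=np.array([c0[0],c0[1],.175])-.06*a
K,T=d['side']['K'],d['side']['T']; Ti=np.linalg.inv(T)
def proj(X): 
    c=(np.c_[X,np.ones(len(X))]@Ti.T)[:,:3]; return np.c_[K[0,0]*c[:,0]/-c[:,2]+K[0,2],-K[1,1]*c[:,1]/-c[:,2]+K[1,2]]
outs=[]
for off in(-.06,0):
    v,u=np.mgrid[:400,:400]; X=np.array([*c0,.175])+off*a-((u.ravel()-200)[:,None]*.85e-3)*l+((200-v.ravel())[:,None]*.85e-3)*[0,0,1]
    uv=proj(X).astype(np.float32).reshape(400,400,2); o=cv2.remap(d['side']['img'],uv[...,0],uv[...,1],cv2.INTER_CUBIC)
    for rr in (27,88) if off else (112,150): cv2.circle(o,(200,200),int(rr/.85),(0,255,0),1)
    outs.append(o)
cv2.imwrite('pics/rect.png',np.hstack(outs))
E
python3 m2.py
```

```text
scene ((559.4191284179688, 64.11354064941406), (240.54403686523438, 239.2515869140625), 26.971017837524414) [ 302  253  115   86 3516]
side ((546.2332763671875, 83.68170166015625), (239.43106079101562, 198.05014038085938), 26.838104248046875) [ 240  313  121   73 5391]
```

View pics/rect.png

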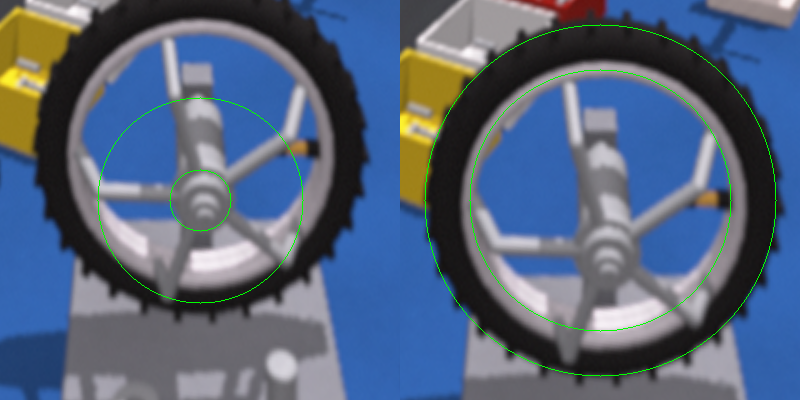

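```bash
cat > ang.py <<'E'
from h import *
yaw=np.radians(26.9-90); a=np.array([np.cos(yaw),np.sin(yaw),0]); l=np.array([-a[1],a[0],0]); C=np.array([.559,.0645,.175])
def onplane(f,uv,off):
    K,T=f['mtx'],np.array(f['T']); uv=np.atleast_2d(uv).astype(float)
    D=np.c_[(uv[:,0]-K[0,2])/K[0,0],-(uv[:,1]-K[1,2])/K[1,1],-np.ones(len(uv))]@T[:3,:3].T; o=T[:3,3]
    X=o+D*(((C+off*a-o)@a)/(D@a))[:,None]; q=X-C
    return np.c_[q@l,q[:,2]]*1000   # mm left, up
def rep(fn=None):
    f,s=grab('side',fn); I=f['img']; hsv=cv2.cvtColor(I,cv2.COLOR_BGR2HSV)
    m=cv2.inRange(hsv,(8,110,60),(25,255,255)); box=np.zeros_like(m); box[205:330,225:360]=255; m&=box
    v,u=np.nonzero(m); p=onplane(f,np.c_[u,v],-.004) if len(u) else np.zeros((0,2))
    p=p[(np.hypot(*p.T)>55)&(np.hypot(*p.T)<112)]
    if len(p): c=p.mean(0); print('stem px',len(p),c.round(1),'angle deg cw',np.degrees(np.arctan2(-c[0],c[1])).round(1),'r',np.hypot(*c).round(1))
    # spokes: non-blue bright grey pixels in the spoke plane, r 40..85
    W=pts(f); q=W-C; ax=q@a; r=np.hypot(q@l,q[...,2]); k=(abs(ax+.060)<.016)&(r>.045)&(r<.085)
    th=np.degrees(np.arctan2(-(q@l)[k],q[...,2][k]))%360; h,_=np.histogram(th,72,(0,360)); print('spoke hist',[(5*i,int(n)) for i,n in enumerate(h) if n>3])
    e=np.exp(5j*np.radians(th)); print('phase mod72',np.degrees(np.angle(e.mean())/5).round(1),abs(e.mean()).round(2))
    print('wheel cands',((np.degrees(np.angle(e.mean())/5)+36)%72).round(1),'+72k')
    return f,s
if __name__=='__main__': 
    f,s=rep('s2.png')
E
python3 ang.py
```

```text
stem px 34 [-70.9   9.5] angle deg cw 82.4 r 71.6
spoke hist [(45, 16), (50, 82), (55, 35), (115, 31), (120, 57), (125, 25), (190, 10), (195, 45), (200, 51), (270, 32), (275, 85), (280, 26), (340, 25), (345, 53), (350, 37)]
phase mod72 -15.8 0.9
wheel cands 20.2 +72k
```

Request:
carry_out --deltas '[[[0,0,-1,-1],[0,0,-2,-2],[0,0,-3,-3],[0,0,-4,-4],[0,0,-4,-5],[0,0,-4,-6],[0,0,-4,-7],[0,0,-4,-8]]]' --jaw 0

```text
time_s: 0.95
tcp_pos: [0.1822, -0.5976, 0.4051]
orientation: [-0.0, 0.759, 0.651, 0.0]
wrist_force: [-0.0, 0.5, -0.4]
width: 0.0002
grasp_force: 0.0
```

Request:
carry_out --deltas '[[[1,0.3,0,-0.5],[2,0.6,0,-1],[3.2,0.9,0,-1.5],[4.4,1.3,0,-2],[5.6,1.6,0,-2.5],[6.8,2,0,-3],[8,2.3,0,-3.7],[9,2.6,0,-4.46]]]'

```text
time_s: 1.75
tcp_pos: [0.3417, -0.2563, 0.4053]
orientation: [-0.0, 0.523, 0.852, 0.0]
wrist_force: [0.9, -0.2, 0.1]
width: 0.0001
grasp_force: 0.0
```

Request:
carry_out --deltas '[[[0.7,0.9,0,0],[1.5,1.9,0,0],[2.3,2.9,0,0],[3.1,3.9,0,0],[3.9,4.9,0,0],[4.7,5.9,0,0],[5.5,6.9,0,0],[6.1,7.7,0,0]]]'

```text
time_s: 2.55
tcp_pos: [0.5078, 0.0998, 0.4052]
orientation: [0.0, 0.525, 0.851, -0.0]
wrist_force: [0.7, -0.6, 0.7]
width: -0.0
grasp_force: 0.0
```

Request:
carry_out --deltas '[[[0.25,0.4,0,0],[0.25,0.4,0,0],[0.25,0.4,0,0]]]'

```text
time_s: 2.85
tcp_pos: [0.5168, 0.1131, 0.4048]
orientation: [-0.0, 0.525, 0.851, -0.001]
wrist_force: [-0.9, 0.4, -0.2]
width: 0.0002
grasp_force: 0.0
```

```bash
cat > tip.py <<'E'
from ang import *
import sys
def tip():
    s=manip.state(); q=s['tcp_pos']-C; print('t',round(s['time_s'],2),'tip L %.1f Z %.1f A %.1f'%(1e3*q@l,1e3*(q[2]-.014),1e3*q@a),'F',s['wrist_force'].round(1),'q',s['q'].round(2))
if __name__=='__main__': tip(); rep(sys.argv[1] if len(sys.argv)>1 else None)
E
python3 tip.py s3.png
```

```text
t 2.85 tip L -15.6 Z 215.8 A -62.4 F [-0.9  0.4 -0.2] q [ 0.19  0.13  1.66 -0.    1.36 -0.27]
stem px 33 [-70.3   9.6] angle deg cw 82.3 r 70.9
spoke hist [(45, 21), (50, 77), (55, 30), (115, 33), (120, 57), (125, 25), (190, 10), (195, 41), (200, 51), (265, 4), (270, 28), (275, 82), (280, 29), (340, 27), (345, 56), (350, 35)]
phase mod72 -15.8 0.89
wheel cands 20.2 +72k
```

View pics/s3.png

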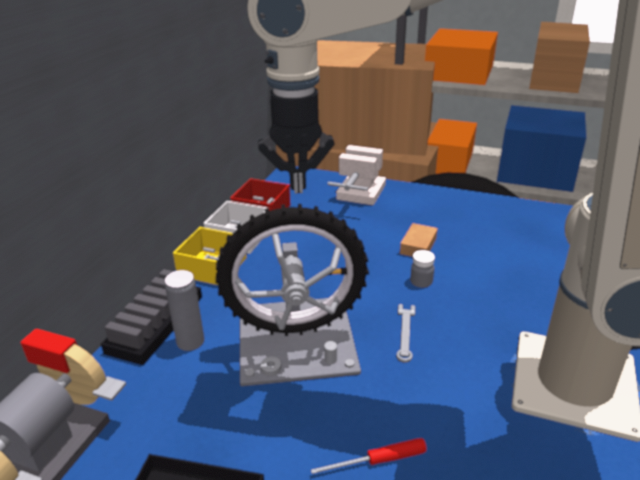

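The closed fingers are above the wheel at about (297,190), with nothing in the way. Before lowering them I'll check the depth of the spoke plane.

```bash
python3 - <<'E'
from ang import *
d=np.load('side1.npz'); q=d['W']-C; ax=q@a; L=q@l; r=np.hypot(L,q[...,2])
k=(r>.045)&(r<.085)&(ax<-.035)&(ax>-.09)
print('spoke ax pct',np.percentile(ax[k],[5,25,50,75,95]).round(4),k.sum())
k=(r<.022)&(ax<-.075)&(ax>-.1); print('hub face',k.sum(),L[k].mean(),q[...,2][k].mean(),np.percentile(ax[k],[5,50,95]))
hsv=cv2.cvtColor(d['img'],cv2.COLOR_BGR2HSV)
k=(d['img'].max(-1)<60)&(r>.11)&(r<.16); print('tyre ax pct',np.percentile(ax[k],[1,5,25,50]).round(4))
for k0 in (53,121,197,277,347):
    th=np.degrees(np.arctan2(-L,q[...,2]))%360; k=(abs(th-k0)<20)&(abs(ax+.06)<.016)&(r>.035)&(r<.088)
    P=np.c_[-L[k],q[...,2][k]]*1e3; m=P.mean(0); v=np.linalg.svd(P-m)[2][0]; v*=np.sign(v@m); print(k0,m.round(1),'dir',np.degrees(np.arctan2(*v)).round(1)%360)
E
```

```text
spoke ax pct [-0.0661 -0.0643 -0.0628 -0.0608 -0.0573] 612
hub face 158 -0.0029498405865827195 0.006519768666397442 [-0.08974296 -0.08266975 -0.07548019]
tyre ax pct [-0.0185 -0.017  -0.0149 -0.0132]
53 [49.5 37.4] dir 56.0
121 [ 52.  -32.1] dir 127.7
197 [-20.3 -57.4] dir 200.0
277 [-61.    8.1] dir 272.2
347 [-12.8  61. ] dir 343.6
```

Request:
carry_out --deltas '[[[0.1,0,0.8,0],[0.1,0,1.6,0],[0.1,0,2.2,0],[0.1,0,2.2,0]]]'

```text
time_s: 3.3
tcp_pos: [0.5131, 0.1152, 0.3145]
orientation: [-0.002, 0.526, 0.85, -0.002]
wrist_force: [-0.6, 0.0, 0.1]
width: 0.0002
grasp_force: 0.0
```

Request:
carry_out --deltas '[[[0,0,0.3,0],[0,0,0.6,0],[0,0,0.9,0],[0,0,1.2,0],[0,0,1.5,0],[0,0,1.6,0],[0,0,1.6,0]]]'

```text
time_s: 4.0
tcp_pos: [0.5152, 0.1171, 0.2524]
orientation: [-0.001, 0.525, 0.851, -0.001]
wrist_force: [0.1, 1.1, 0.6]
width: -0.0001
grasp_force: 0.0
```

```bash
python3 tip.py s4.png; python3 -c "
import cv2;i=cv2.imread('pics/s4.png')[130:370,180:420];cv2.imwrite('pics/s4c.png',cv2.resize(i,None,fx=2.4,fy=2.4))"
```

```text
t 4.0 tip L -15.3 Z 63.4 A -66.8 F [0.1 1.1 0.6] q [ 0.2   0.27  1.84 -0.    1.03 -0.26]
stem px 33 [-70.5   9.7] angle deg cw 82.2 r 71.2
spoke hist [(0, 12), (5, 17), (10, 15), (15, 14), (20, 4), (45, 23), (50, 74), (55, 33), (115, 27), (120, 62), (125, 21), (190, 7), (195, 46), (200, 53), (270, 38), (275, 80), (280, 24), (340, 25), (345, 54), (350, 38)]
phase mod72 -14.9 0.76
wheel cands 21.1 +72k
```

View pics/s4c.png

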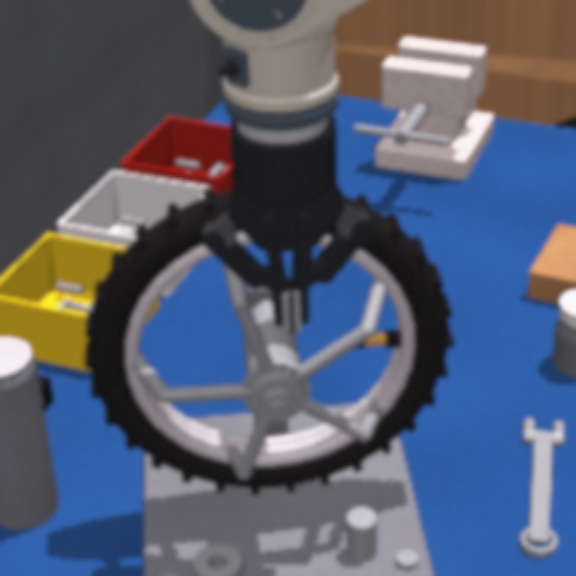

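The fingertip is at about (290,315) in the crop, between the upper-left spoke at (245,300) and the right spoke at (350,340). Nothing is touching. I'll start the first push to the left.

Request:
carry_out --deltas '[[[0,0.1,0,0],[0,0.2,0.02,0],[0,0.3,0.04,0],[0,0.4,0.06,0],[0,0.5,0.08,0],[0,0.6,0.11,0],[0,0.7,0.15,0],[0,0.8,0.2,0]]]'

```text
time_s: 4.85
tcp_pos: [0.5446, 0.1317, 0.2454]
orientation: [0.0, 0.525, 0.851, 0.0]
wrist_force: [-2.0, 0.2, 3.5]
width: 0.0
grasp_force: 1.7
```

```bash
python3 tip.py
```

```text
t 4.85 tip L 17.6 Z 56.4 A -66.5 F [-2.   0.2  3.5] q [ 0.22  0.33  1.77  0.    1.04 -0.25]
stem px 43 [-74.2  27.1] angle deg cw 69.9 r 79.0
spoke hist [(35, 66), (40, 51), (45, 5), (100, 22), (105, 65), (110, 31), (175, 13), (180, 45), (185, 37), (255, 32), (260, 84), (265, 20), (325, 9), (330, 54), (335, 41), (340, 35), (345, 26), (350, 25), (355, 18)]
phase mod72 -28.4 0.77
wheel cands 7.6 +72k
```

Request:
carry_out --deltas '[[[0,0.1,0.04,0],[0,0.2,0.1,0],[0,0.28,0.16,0],[0,0.36,0.22,0],[0,0.44,0.3,0],[0,0.52,0.38,0],[0,0.58,0.46,0],[0,0.62,0.52,0]]]'

```text
time_s: 5.7
tcp_pos: [0.5669, 0.1429, 0.2244]
orientation: [0.0, 0.525, 0.851, 0.0]
wrist_force: [-1.8, 0.2, 4.5]
width: -0.0001
grasp_force: 1.8
```

```bash
python3 tip.py
```

```text
t 5.7 tip L 42.5 Z 35.4 A -66.4 F [-1.8  0.2  4.5] q [ 0.23  0.39  1.74  0.    1.01 -0.24]
stem px 38 [-64.8  62.7] angle deg cw 45.9 r 90.2
spoke hist [(5, 18), (10, 59), (15, 37), (70, 11), (75, 69), (80, 48), (85, 4), (145, 37), (150, 45), (155, 18), (220, 4), (225, 42), (230, 74), (300, 41), (305, 49), (310, 16), (315, 33), (320, 32), (325, 37), (330, 30), (335, 15)]
phase mod72 14.4 0.61
wheel cands 50.4 +72k
```

Request:
carry_out --deltas '[[[0,0,-0.3,0],[0,0,-0.8,0],[0,0,-1.4,0],[0,0,-2,0],[0,-0.5,-2.1,0],[0,-1.1,-2.1,0],[0,-1.7,-2.1,0],[0,-2.2,-2.1,0]]]'

```text
time_s: 6.55
tcp_pos: [0.4867, 0.1027, 0.3094]
orientation: [0.0, 0.525, 0.851, 0.0]
wrist_force: [0.6, -0.0, 0.7]
width: -0.0003
grasp_force: 0.0
```

Request:
carry_out --deltas '[[[0,0,0,0],[0,0,0.3,0],[0,0,0.6,0],[0,0,0.9,0],[0,0,1.2,0],[0,0,1.4,0],[0,0,1.4,0]]]'

```text
time_s: 7.25
tcp_pos: [0.4869, 0.1031, 0.2507]
orientation: [-0.001, 0.525, 0.851, -0.001]
wrist_force: [0.2, 0.3, -0.2]
width: -0.0001
grasp_force: 0.0
```

```bash
python3 tip.py
```

```text
t 7.25 tip L -46.8 Z 61.7 A -67.0 F [ 0.2  0.3 -0.2] q [ 0.18  0.23  1.9  -0.    1.01 -0.28]
spoke hist [(5, 27), (10, 59), (15, 32), (25, 6), (30, 5), (70, 13), (75, 76), (80, 41), (140, 5), (145, 41), (150, 45), (155, 12), (220, 7), (225, 48), (230, 63), (295, 5), (300, 46), (305, 70), (310, 14)]
phase mod72 12.0 0.87
wheel cands 48.0 +72k
```

Request:
carry_out --deltas '[[[0,0.12,0,0],[0,0.24,0,0],[0,0.36,0,0],[0,0.48,0,0],[0,0.6,0,0],[0,0.72,0,0],[0,0.84,0,0],[0,0.95,0,0]]]'

```text
time_s: 8.1
tcp_pos: [0.5219, 0.1204, 0.2524]
orientation: [-0.0, 0.525, 0.851, -0.0]
wrist_force: [-2.5, -0.9, 0.7]
width: 0.0
grasp_force: 1.4
```

Request:
carry_out --deltas '[[[0,0.1,0,0],[0,0.2,0.02,0],[0,0.3,0.04,0],[0,0.37,0.06,0],[0,0.43,0.08,0],[0,0.49,0.1,0],[0,0.53,0.11,0],[0,0.53,0.11,0]]]'

```text
time_s: 8.9
tcp_pos: [0.5409, 0.1298, 0.2481]
orientation: [0.0, 0.525, 0.851, 0.0]
wrist_force: [-2.5, -0.1, -0.8]
width: 0.0
grasp_force: 0.6
```

```bash
python3 tip.py
```

```text
t 8.9 tip L 13.4 Z 59.1 A -66.4 F [-2.5 -0.1 -0.8] q [ 0.21  0.32  1.78 -0.    1.04 -0.25]
stem px 21 [ 4.7 85.5] angle deg cw -3.1 r 85.6
spoke hist [(0, 6), (35, 18), (40, 75), (45, 34), (105, 39), (110, 61), (115, 17), (180, 20), (185, 45), (190, 31), (255, 4), (260, 36), (265, 78), (270, 18), (330, 23), (335, 55), (340, 48), (345, 23), (350, 24), (355, 24)]
phase mod72 -24.8 0.78
wheel cands 11.2 +72k
```

Request:
carry_out --deltas '[[[0,0.04,0.02,0],[0,0.08,0.04,0],[0,0.12,0.07,0],[0,0.14,0.09,0],[0,0.14,0.09,0]]]'

```text
time_s: 9.45
tcp_pos: [0.5462, 0.1324, 0.2447]
orientation: [0.0, 0.525, 0.851, 0.0]
wrist_force: [-0.1, -0.8, 1.9]
width: 0.0001
grasp_force: 0.5
```

```bash
cat > fine.py <<'E'
from tip import *
tip(); f,s=grab('side','fine%d.png'%int(manip.state()['time_s']*10)); q=pts(f)-C; ax=q@a; L=q@l; Z=q[...,2]; r=np.hypot(L,Z); th=np.degrees(np.arctan2(-L,Z))%360
out=[]
for k0 in (36,108,180,252,324):
    g=k0
    for it in range(3):
        k=(abs((th-g-4*(it==0)+180)%360-180)<(15 if it else 22))&(abs(ax+.06)<.016)&(r>.035)&(r<.088)
        P=np.c_[-L[k],Z[k]]*1e3; m=P.mean(0); v=np.linalg.svd(P-m)[2][0]; v*=np.sign(v@m); g=np.degrees(np.arctan2(*m))
    out.append((np.degrees(np.arctan2(*v))-k0+180)%360-180)
print('dir',np.round(out,1),'median',np.median(out).round(1))
E
python3 fine.py
```

```text
t 9.45 tip L 19.3 Z 55.7 A -66.4 F [-0.1 -0.8  1.9] q [ 0.22  0.33  1.77  0.    1.04 -0.25]
dir [ 3.2  4.4  3.8  3.6 18.4] median 3.8
```

Request:
carry_out --deltas '[[[0,0.03,0.02,0],[0,0.06,0.04,0],[0,0.085,0.06,0],[0,0.085,0.06,0]]]'

```text
time_s: 9.9
tcp_pos: [0.5488, 0.1338, 0.242]
orientation: [0.0, 0.525, 0.851, 0.0]
wrist_force: [-0.5, -0.8, 1.7]
width: -0.0004
grasp_force: 0.6
```

```bash
python3 fine.py
```

```text
t 9.9 tip L 22.3 Z 53.0 A -66.4 F [-0.5 -0.8  1.7] q [ 0.22  0.34  1.77  0.    1.03 -0.25]
dir [ 0.9  0.8 -0.  -0.3 20. ] median 0.8
```

Request:
carry_out --deltas '[[[0,-0.1,-0.1,0],[0,-0.3,-0.3,0],[0,-0.4,-0.8,0],[0,-0.4,-1.5,0],[0,-0.4,-2.3,0],[0,-0.4,-3.2,0],[0,-0.4,-4,0],[0,-0.4,-4,0]]]'

```text
time_s: 10.75
tcp_pos: [0.5357, 0.1267, 0.4078]
orientation: [0.003, 0.525, 0.851, 0.003]
wrist_force: [0.3, -0.0, 0.7]
width: 0.0
grasp_force: 0.0
```

```bash
python3 fine.py; cp pics/fine10*.png pics/end.png; python3 -c "
import cv2;i=cv2.imread('pics/end.png')[130:390,180:440];cv2.imwrite('pics/endc.png',cv2.resize(i,None,fx=2.2,fy=2.2))"
```

```text
t 10.75 tip L 7.4 Z 218.8 A -66.0 F [ 0.3 -0.   0.7] q [ 0.21  0.16  1.62 -0.    1.36 -0.25]
dir [ 1.   1.  -0.1  0.7  0.1] median 0.7
```

View pics/endc.png

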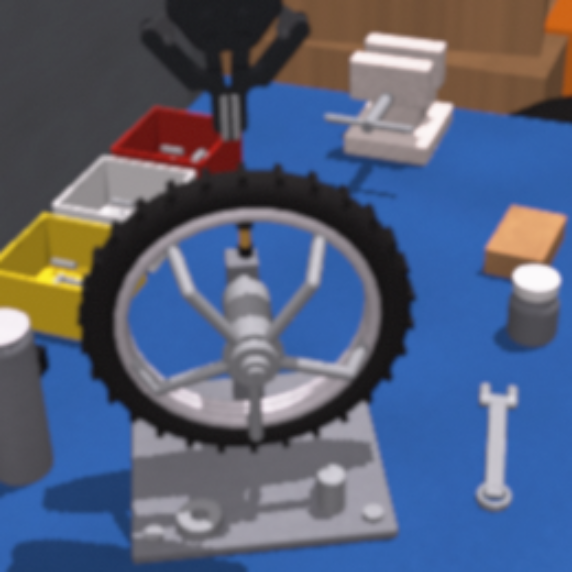

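The stem is at the top, at about (245,238) in the crop, directly above the axle. The five-spoke fit puts it about 0.5° off vertical. The fingers are clear above the wheel at about (230,120), and nothing else has moved, so I'm handing it in.

```bash
python3 -c "
from station import manip
print(manip.sign_off())"
```

```text
the job is handed in; nothing more can be done
None
```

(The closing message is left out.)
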